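Hook the specimen tray out from under the wire rack

TASK

The grey specimen tray has been pushed too deep under the low white wire-topped rack. Take the hand hook by its handle, hook its turned-down blade over the tray's front wall from inside the empty front bay, and draw the tray straight out until its front stands about 6 cm in front of the rack, with its vials still upright. Then unhook it and set the hook down on the open table clear of the tray; do not touch the tray with the gripper, and leave the other things where they are.

Things in the scene. Friction and masses are not known exactly. Their poses are not given: they have to be found in the camera images.
- rack: Low white metal rack, fixed: 250 deep (x) x 240 wide (y) x 108 mm high, with solid sides 8 mm thick and a top of cross wires 28 mm apart; open in front. Origin: centre of its underside, on the table. +x points inward; the open front is at x = -125 mm. The opening is 224 mm wide and 96 mm high; no floor (things under it stand on the table). A paper packet lies on top at the back.
- rack_front (a point): Middle of the rack's open front edge, at table height (125 mm to -x of the rack's origin); same axes as the rack.
- tray: Grey open tray 150 (x) x 120 (y) x 25 mm high, 0.3 kg, loose, its front wall 40 to 70 mm inside the rack, nearly parallel to it. Origin: centre of underside; +x points deeper in. Walls, floor 4 mm thick. A cross wall, its near face 64 mm behind the tray's front face, closes off the empty front bay (60 x 112 mm inside); slide box and two vials stand behind it. A few newtons slide it.
- tray_lip (a point): Top of the tray's front wall, in the middle: 25 mm above the table, 73 mm to -x of the tray's origin; the wall is 4 mm thick (2 mm either side of this point).
- tray_vial_a: Capped glass vial, 18 mm in diameter, 55 mm high, loose, standing in the tray's rear bay just behind the cross wall, on the left. Origin: centre of its underside.
- tray_vial_b: The same, on the right.
- hook: Hand hook, 0.14 kg, standing on its handle's flat underside. Origin: centre of that underside; z up, +x toward the blade. Handle: black block 100 (x) x 28 (y) x 50 mm high, gripped across the 28 mm. An 8 mm round steel shank, axis 36 mm up, runs ahead to a flat turned-down blade centred at x = 155 mm: 5 mm thick (x), 24 mm wide (y), from 40 mm height down to 0.
- hook_handle (a point): Centre of the hook's handle, 25 mm above the handle's underside; axes as the hook.
- hook_tip (a point): Middle of the lower edge of the hook's blade, 155 mm ahead of the handle's centre and level with the handle's underside; axes as the hook.
- coverslip_box: Small clear box 30 x 29 x 12 mm, loose, standing on the table under the rack to the left of the tray; bystander. Origin: centre of its underside.
- pocket_lens: Hand lens 26 x 91 x 16 mm, loose on the table in front; bystander. Origin: centre of its underside.
- tape_roll: Roll of brown tape, 94 mm across, 48 mm high, loose on the table at the back right; bystander. Origin: centre of its underside.

How it is judged:
On the way, in this order (a step that is already met when the one before it is completed fails the run):
1. the hook's blade hangs inside the tray's front bay, its lower edge below the top of the front wall (x of hook_tip in the frame of tray between -0.071 and -0.009 m and y of hook_tip in the frame of tray between -0.056 and 0.056 m and z of hook_tip in the frame of tray below 0.022 m), for 0.1 s.
2. the tray's front is at least 40 mm out in front of the rack with the blade still in its front bay (x of tray_lip in the frame of rack_front below -0.038 m and x of hook_tip in the frame of tray between -0.074 and -0.009 m and z of hook_tip in the frame of tray below 0.025 m), for 0.1 s.
At the end, for the whole second after the job is handed in: The tray lies flat on the table at rest, its front wall 40 to 80 mm in front of the rack's front edge and its length within 0.3 rad of the rack's; both vials are upright within 0.3 rad; the hook lies at rest on the table, not touching the tray, its blade at least 10 mm outside the tray (x of tray_lip in the frame of rack_front between -0.078 and -0.038 m and angle between the x axis of tray and the x axis of rack, either way round below 0.3 rad and angle between tray's own z axis and vertical below 0.06 rad and height (world z) of tray below 0.006 m and angle between each of tray_vial_a, tray_vial_b's own z axis and vertical below 0.3 rad and height (world z) of hook_handle below 0.035 m and height (world z) of hook_tip below 0.045 m and contact force between hook and tray below 0.05 N and (x of hook_tip in the frame of tray below -0.085 m or x of hook_tip in the frame of tray above 0.085 m or y of hook_tip in the frame of tray below -0.07 m or y of hook_tip in the frame of tray above 0.07 m) and linear speed of each of tray, hook below 0.01 m/s).
It fails at once if the gripper or arm touches the tray (contact force between any of the fingers, the arm and tray above 1 N).
It fails at once if a vial in the tray is tipped over (angle between any of tray_vial_a, tray_vial_b's own z axis and vertical above 0.7 rad).
It fails at once if the coverslip box, hand lens or tape roll is moved by more than 30 mm (distance of any of coverslip_box, pocket_lens, tape_roll from where it was at the start of the episode above 0.03 m).
It also fails if it takes over 61 s, if anything falls off the work surface, if the arm or the gripper's body presses on something with over 40 N, if the wrist force passes 120 N, or if a joint passes its speed limit or range.

ROBOT

A 7-joint arm with a two-finger parallel gripper is mounted at the origin on a cart in front of the work surface, level with it; the furniture and walls round the work are solid. World frame = base frame: x ahead of the robot, y to its left, z up, the work surface at z = 0. Lengths are in m, angles in rad, forces in N, time in s.
With the tool pointing down it reaches from about 0.4 to 0.875 m from the base axis. Payload 6.5 kg.
Tool frame: the origin (TCP) lies on the centre line of the jaws, within the pads' length; the fingertips stand env.tip_extent ahead of it and the grasp point (between the pads) lies 2 mm behind it (env.tip_extent is the distance from the TCP to the fingertips, in m); z points along the fingers, y is the line along which they close (so a half turn about z gives the same grasp; the last joint's range is limited). The gripper opens to 88 mm and grips with 3 to 60 N. Pads are 18 mm wide; open, the fingers measure 123 mm over their backs; the gripper's body (75 mm by 187 mm) begins 45 mm behind the grasp point.
Start: joints at [1.193, 0.536, -0.004, 1.538, 0.003, 1.067, -0.071], TCP at [0.199, -0.619, 0.256] pointing down, gripper open.
Joint ranges: [-2.7, 2.7], [-0.37, 2.16], [-1.27, 1.26], [0.24, 2.4], [-1.31, 4.45], [0.19, 1.91], [-2.76, 2.76]. Speed limits (rad/s): [2.39, 2.39, 3.14, 3.14, 3.14, 3.14, 3.14].

INTERFACE

Orientations are given as a unit quaternion [x, y, z, w].
In Python, from plant import readout, optics, workorder, env gives the robot as it stands.
- The arm moves only by the shell command python3 -m creep 'ROWS' [OPENING] [FORCE]. ROWS is text: rows parted by semicolons, each of 6 numbers parted by spaces: the shift along the tool's x, y, z in cm, then the turn, a rotation vector about the tool's x, y, z in rad. In form: x y z rx ry rz; .... A call has 1 to 12 rows; each row is the pose to reach, as a shift and turn from the pose commanded when the call began, along the tool's axes at that moment; what a row does not reach only later rows make up. A row lasts 1/10 s, in which the tool goes at most 50 mm and 8.59 degrees, less where a joint would pass 70% of its speed; a pose out of reach is approached as far as the arm can. A call with a gripper value outside its range is refused whole. OPENING is the opening, from 0 (shut) to 1 (fully open), set as the call begins (- or left out, the last holds). The fingers move at their own pace and stop on an object; FORCE is the grip in N (left out, the last holds). Time passes only in rows, so rows that repeat a pose let the fingers close. It gives the time, the measured TCP pose, the force, the opening and the grip force at its end, in the units of the state.
- readout.read_state(): the state, without advancing time (a new reading comes with each control period).
- optics.grab_frame(name): name is "side" or "top"; returns a dict with "color" (420x560x3 uint8, blue, green, red), "z_map" (420x560 float32, m along the optical axis (not along the pixel's ray), 0 where there is no reading), "fx", "fy", "cx", "cy" (pixels), "dist_coeffs" ([k1, k2, p1, p2, k3] as OpenCV has them; the pictures are not rectified), "position" and "orientation" of the camera in the world. Camera axes: x right, y down, z forward; pixel columns grow to the right and rows downward; lengths in m; the calibration is good to about 2 mm. A picture is of the moment at which its call begins.
- workorder.sign_off(): hands the job in; it is judged then, once.
The state is a dict: "time_s": time; "joint_positions": joint angles; "dq": joint speeds; "joint_torque": joint torques, N m; "ee_pos": TCP position; "ee_rot": TCP orientation; "ft_force": force on the tool from outside, world axes, zero at the start; "torque": the same for the moment, N m; "opening": finger opening in m; "grip_force": force on a finger pad.
Only numpy, scipy, OpenCV 4.12 (cv2) and the standard library are available. Lean on these libraries where they do the work, as an engineer would, in place of code of your own. Each camera call takes 0.05 s, during which the arm holds its last target. There are 200 camera calls.

## Working session

There is one attempt and no reset: what is moved stays moved. The work goes in short steps, Python scripts to look and compute and a shell command to move; the robot and the scene stay as the last step left them, time stands still between calls to the robot, and variables do not carry over. Pictures are saved under pics/ and viewed, at most 13 in all, crops included, and the job is handed in when it is done.

```bash
ls; mkdir -p pics; cat > h.py <<'E'
import numpy as np, cv2
from scipy.spatial.transform import Rotation as R
from plant import readout, optics, workorder, env
def ray(f,uv):
    K=np.array([[f["fx"],0,f["cx"]],[0,f["fy"],f["cy"]],[0,0,1]])
    p=cv2.undistortPoints(np.array(uv,float).reshape(-1,1,2),K,np.array(f["dist_coeffs"],float)).reshape(-1,2)
    return R.from_quat(f["orientation"]).apply(np.c_[p,np.ones(len(p))])
def onplane(f,uv,z):
    d=ray(f,uv);o=np.array(f["position"]);return o+d*((z-o[2])/d[:,2])[:,None]
def depthpts(f,uv):
    d=ray(f,uv);zc=np.array([f["z_map"][int(v),int(u)] for u,v in uv]);return np.array(f["position"])+d*zc[:,None]
E
python3 - <<'E'
from h import *
import pickle
print(env.tip_extent, readout.read_state())
for n in("side","top"):
    f=optics.grab_frame(n);cv2.imwrite(f"pics/{n}0.png",f["color"]);pickle.dump(f,open(n+"0.pkl","wb"))
    print(n,f["position"],R.from_quat(f["orientation"]).as_matrix().round(3),f["fx"],f["cx"],f["cy"],f["dist_coeffs"])
E
```

```text
pics
0.017 {'time_s': 0.0, 'joint_positions': array([ 1.19283153,  0.53716034, -0.00445858,  1.5388539 ,  0.00264615,
        1.06732257, -0.07120523]), 'dq': array([ 0.00038272, -0.00020072,  0.00036772, -0.00078474,  0.00094239,
        0.00148518,  0.00091648]), 'joint_torque': array([ 4.97613769e-06, -5.70984864e+01,  9.90774371e-01, -2.51613915e+01,
       -5.62672620e-02,  1.78078405e-02,  1.32710970e-04]), 'ee_pos': array([ 0.19918527, -0.61811203,  0.25485017]), 'ee_rot': array([ 9.87866308e-01,  1.55304222e-01, -2.12357484e-04, -8.43001614e-04]), 'ft_force': array([-0.33443214,  0.15494056,  0.04935285]), 'torque': array([-3.61205813e-02,  9.18655643e-03, -8.50445512e-05]), 'grip_force': 0.0, 'opening': 0.08829324639579572}
side [0.11612857 0.66066082 0.73609641] [[-0.8   -0.418  0.431]
 [-0.6    0.548 -0.582]
 [ 0.007 -0.725 -0.689]] 459.4318758693104 282.9279912303454 208.1296030785447 [-0.12491841  0.          0.          0.          0.        ]
top [0.48895916 0.06757724 1.50531416] [[-0.016 -0.998  0.064]
 [-1.     0.016 -0.003]
 [ 0.002 -0.064 -0.998]] 519.293866334118 278.47772965338675 216.37335789589295 [0.05591586 0.         0.         0.         0.        ]
```

View pics/top0.png

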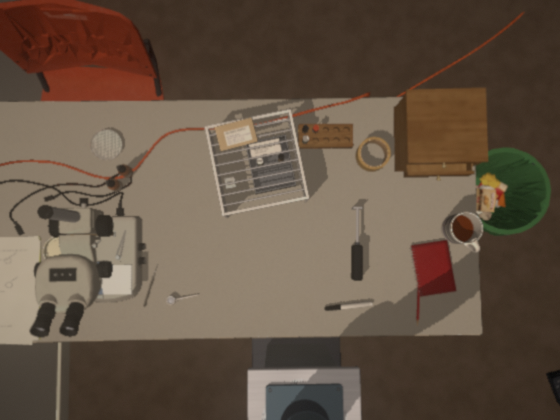

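View pics/side0.png

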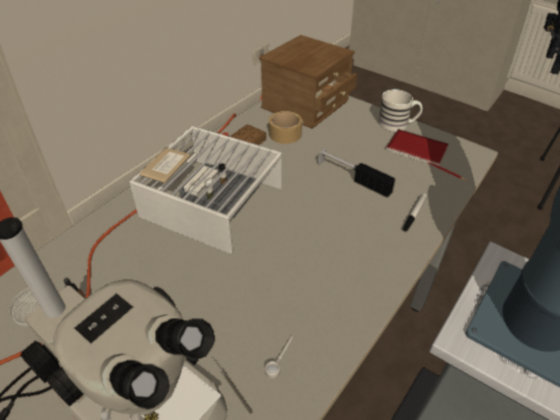

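The top view shows the rack at about (208–308, 112–215), with its front edge from (222,213) to (306,199). The hook handle is at (357,262) with its blade near (358,208), the lens is at (180,298), and the tape is at (374,153). The side view shows the same layout. Next I'll enlarge the rack and hook.

```bash
python3 - <<'E'
from h import *
import pickle
t=pickle.load(open("top0.pkl","rb"))["color"]
a=cv2.resize(t[105:225,200:312],None,fx=5,fy=5,interpolation=cv2.INTER_CUBIC)
b=cv2.resize(t[200:290,335:380],None,fx=5,fy=5,interpolation=cv2.INTER_CUBIC)
c=np.zeros((600,790,3),np.uint8);c[:600,:560]=a;c[:450,565:790]=b
cv2.imwrite("pics/crop1.png",np.clip(c*1.3,0,255).astype(np.uint8))
E
```

```text
(no output)
```

View pics/crop1.png

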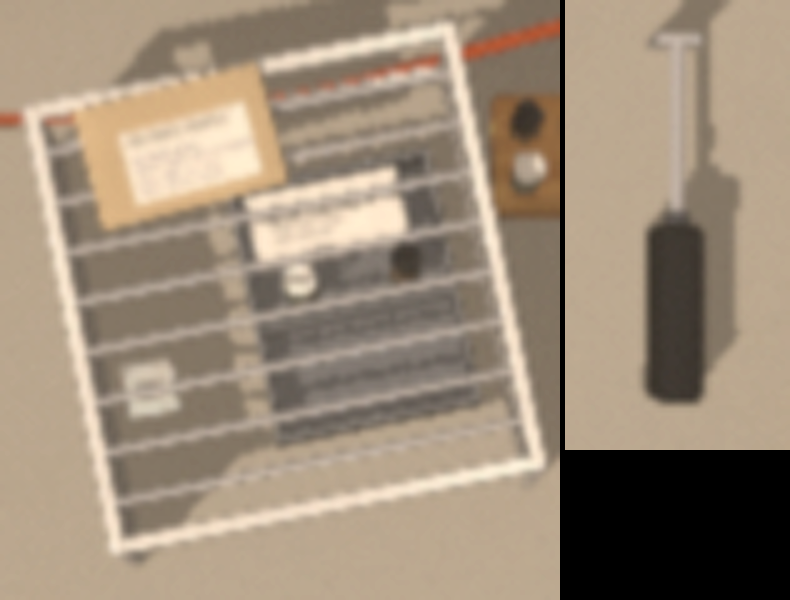

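The crop shows the rack's top corners at (118,548), (540,464), (32,108) and (455,28). The tray's front wall runs from (280,440) to (475,402). The handle spans (675,222)–(675,402) and the blade is at (678,40).

```bash
python3 - <<'E'
from h import *
import pickle
f=pickle.load(open("top0.pkl","rb"))
A=lambda p:[[x/5+200-.4,y/5+105-.4] for x,y in p]
B=lambda p:[[(x-565)/5+335-.4,y/5+200-.4] for x,y in p]
r=onplane(f,A([(118,548),(540,464),(32,108),(455,28)]),.108)
print("rack",r.round(4).tolist())
for i,j in((0,1),(0,2),(1,3),(2,3)):
    d=r[j]-r[i];print(np.linalg.norm(d),np.degrees(np.arctan2(d[1],d[0])))
t=onplane(f,A([(280,440),(475,402),(242,200)]),.025);print("tray",t.round(4).tolist())
d=t[1]-t[0];print(np.linalg.norm(d),np.degrees(np.arctan2(d[1],d[0])))
h=onplane(f,B([(675,222),(675,402),(647,310),(703,310)]),.05);print("handle",h.round(4).tolist())
# handle by mask
c=f["color"].astype(int);m=np.zeros(c.shape[:2],np.uint8);m[235:290,345:370]=(c.max(2)<75)[235:290,345:370]
cn=max(cv2.findContours(m,0,2)[0],key=cv2.contourArea);print(cv2.minAreaRect(cn))
pts=onplane(f,cn.reshape(-1,2),.05)[:,:2].astype(np.float32);print(cv2.minAreaRect(pts*1000))
print("blade",onplane(f,B([(655,40),(700,40),(678,40)]),.04).round(4).tolist())
print("shank",onplane(f,B([(675,205),(678,50)]),.036).round(4).tolist())
E
```

```text
rack [[0.5862, 0.2119, 0.108], [0.6281, -0.0165, 0.108], [0.8266, 0.2561, 0.108], [0.8674, 0.0254, 0.108]]
0.23215845693175902 -79.59695779059604
0.24447927133658018 10.423548451379363
0.24291105512069017 9.924289158138544
0.234280958617533 -79.98255387329068
tray [[0.6525, 0.1272, 0.025], [0.6726, 0.0151, 0.025], [0.7916, 0.1472, 0.025]]
0.11386998511710798 -79.80927032598522
handle [[0.5008, -0.1543, 0.05], [0.4009, -0.1516, 0.05], [0.4521, -0.1374, 0.05], [0.4516, -0.1686, 0.05]]
((356.5, 261.0), (11.0, 36.0), 0.0)
((453.6174011230469, -152.78530883789062), (30.552494049072266, 100.1697998046875), 88.4195785522461)
blade [[0.6039, -0.1472, 0.04], [0.6034, -0.1726, 0.04], [0.6036, -0.1602, 0.04]]
shank [[0.5105, -0.1567, 0.036], [0.5983, -0.1606, 0.036]]
```

```bash
python3 -m creep '4 -4 0 0 0 0.1; 8 -8 0 0 0 0.2; 12 -11.5 2 0 0 0.3; 16 -15 4 0 0 0.351; 20 -19 6 0 0 0.351; 24 -23 8 0 0 0.351; 28 -26.5 10 0 0 0.351; 32 -30.5 12 0 0 0.351; 36 -34.3 13 0 0 0.351; 38.4 -36.5 14 0 0 0.351; 38.4 -36.5 14 0 0 0.351; 38.4 -36.5 14 0 0 0.351' 1
cat >> h.py <<'E'
def to(p,yaw):
    s=readout.read_state();Rt=R.from_quat(s["ee_rot"]);x=Rt.as_matrix()[:,0];y0=np.arctan2(x[1],x[0])
    print("t",s["time_s"],"tcp",s["ee_pos"].round(4),"yaw",y0.round(4),"zaxis",Rt.as_matrix()[:,2].round(4),"F",s["ft_force"].round(2),"op",s["opening"],s["grip_force"])
    print("shift cm",(Rt.inv().apply(np.array(p)-s["ee_pos"])*100).round(2),"rz",round(-(yaw-y0),4))
E
python3 - <<'E'
from h import *
to([.452,-.153,.027],np.radians(-2.2))
f=optics.grab_frame("side");cv2.imwrite("pics/s1.png",cv2.resize(f["color"][100:270,260:460],None,fx=3,fy=3))
E
```

```text
time_s: 1.3
ee_pos: [0.4551, -0.1463, 0.1143]
ee_rot: [1.0, -0.014, -0.0, -0.002]
ft_force: [-0.4, 0.6, 0.6]
opening: 0.0879
grip_force: 0.0
t 1.3 tcp [ 0.4551 -0.1463  0.1143] yaw -0.0286 zaxis [-5.0e-04  3.7e-03 -1.0e+00] F [-0.39  0.58  0.59] op 0.08787465559492298 0.0
shift cm [-0.29  0.72  8.73] rz 0.0098
```

View pics/s1.png

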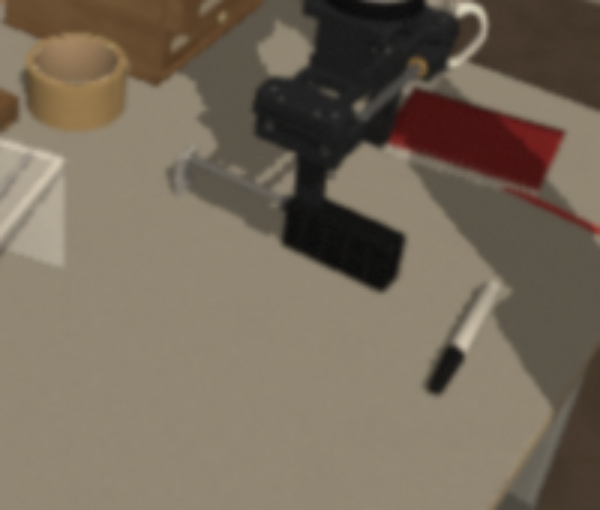

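The gripper is above the handle, with the open fingers straddling it and aligned to it. I'll descend part way and check for lag.

```bash
python3 -m creep '0 0 2 0 0 0.01; 0 0 3 0 0 0.01; 0 0 3 0 0 0.01; 0 0 3 0 0 0.01' 1 >/dev/null; python3 - <<'E'
from h import *
to([.452,-.153,.027],np.radians(-2.2))
E
```

```text
t 1.75 tcp [ 0.4525 -0.1544  0.0859] yaw -0.0506 zaxis [-5.e-04 -3.e-04 -1.e+00] F [ 0.1  -0.7   1.13] op 0.0879684536363821 0.0
shift cm [-0.05 -0.14  5.89] rz -0.0122
```

```bash
python3 -m creep '0 -0.1 2 0 0 -0.01; 0 -0.1 4 0 0 -0.01; 0 -0.1 5.8 0 0 -0.01; 0 -0.1 5.8 0 0 -0.01; 0 -0.1 5.8 0 0 -0.01' 1 && python3 -m creep '0 0 0 0 0 0; 0 0 0 0 0 0; 0 0 0 0 0 0; 0 0 0 0 0 0; 0 0 0 0 0 0; 0 0 0 0 0 0; 0 0 0 0 0 0; 0 0 0 0 0 0' 0 45
```

```text
time_s: 2.25
ee_pos: [0.4532, -0.1529, 0.0284]
ee_rot: [1.0, -0.02, 0.0, 0.0]
ft_force: [0.6, 0.0, 0.3]
opening: 0.088
grip_force: 0.0
time_s: 3.05
ee_pos: [0.4529, -0.1526, 0.0277]
ee_rot: [1.0, -0.02, -0.0, 0.0]
ft_force: [-0.7, -0.5, 0.3]
opening: 0.0279
grip_force: 45.0
```

```bash
python3 -m creep '0 0 -2 0 0 0; 0 0 -4 0 0 0; -1 -2 -5 0 0 0; -2 -5 -5 0 0 -0.07; -3 -9 -5 0 0 -0.14; -3.9 -13 -5 0 0 -0.216; -3.9 -16 -5 0 0 -0.216; -3.9 -18 -5 0 0 -0.216; -3.9 -18 -5 0 0 -0.216; -3.9 -18 -5 0 0 -0.216; -3.9 -18 -5 0 0 -0.216; -3.9 -18 -5 0 0 -0.216'
python3 - <<'E'
from h import *
import pickle
to([.421,.028,.077],np.radians(10.1))
for n in("top","side"):
    f=optics.grab_frame(n);pickle.dump(f,open(n+"1.pkl","wb"))
    if n=="top": a=cv2.resize(f["color"][125:285,210:335],None,fx=3.6,fy=3.6,interpolation=cv2.INTER_CUBIC)
    else: b=cv2.resize(f["color"][120:310,160:300],None,fx=2.4,fy=2.4,interpolation=cv2.INTER_CUBIC)
c=np.zeros((580,790,3),np.uint8);c[:a.shape[0],:a.shape[1]]=a;c[:b.shape[0],454:454+b.shape[1]]=b
print(a.shape,b.shape)
cv2.imwrite("pics/c2.png",np.clip(c*1.3,0,255).astype(np.uint8))
E
```

```text
time_s: 4.25
ee_pos: [0.4209, 0.0277, 0.0776]
ee_rot: [0.996, 0.087, -0.0, 0.0]
ft_force: [-0.5, -0.4, -2.2]
opening: 0.0276
grip_force: 45.0
t 4.25 tcp [0.4209 0.0277 0.0776] yaw 0.1747 zaxis [-3.e-04 -5.e-04 -1.e+00] F [-0.5  -0.37 -2.15] op 0.027561372509936753 44.998080879449844
shift cm [ 0.01 -0.03  0.06] rz -0.0016
(576, 450, 3) (456, 336, 3)
```

View pics/c2.png

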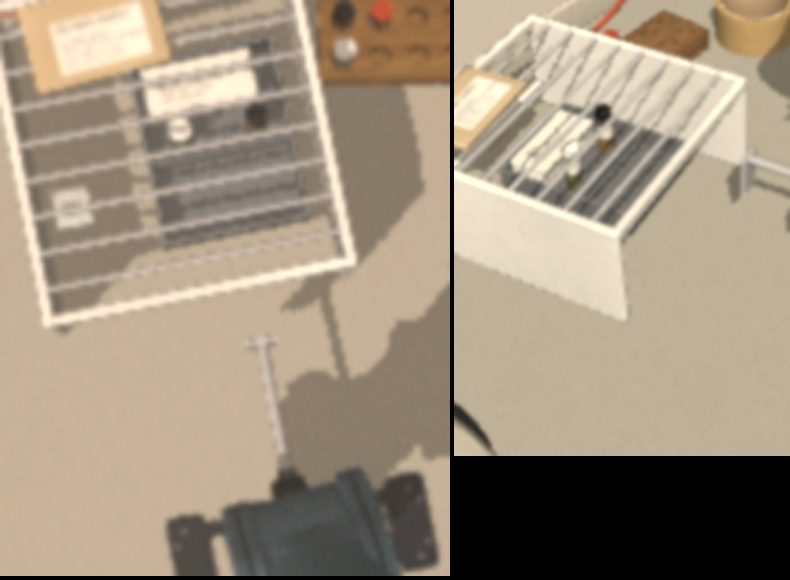

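The crop shows the blade at (261,343), from (246,345) to (276,341), with the shank running to (282,455). The tray's front wall runs from (165,243) to (308,216) and the rack's front corners are at (48,322) and (352,262). In the side crop the blade's lower edge is at about (746,200).

```bash
python3 - <<'E'
from h import *
import pickle
f=pickle.load(open("top1.pkl","rb"))
A=lambda p:[[x/3.6+210-.4,y/3.6+125-.4] for x,y in p]
b=onplane(f,A([(246,345),(276,341),(261,343)]),.09);print("blade",b.round(4).tolist())
s=onplane(f,A([(282,455),(262,352)]),.086);print("shank",s.round(4).tolist(),np.degrees(np.arctan2(*(s[1]-s[0])[[1,0]])))
t=onplane(f,A([(165,243),(308,216)]),.025);print("tray",t.round(4).tolist())
r=onplane(f,A([(48,322),(352,262)]),.108);print("rack",r.round(4).tolist())
ex=np.array([np.cos(.177),np.sin(.177)]);ey=np.array([-ex[1],ex[0]])
for n,p in(("blade",b[2]),("trayfront",t.mean(0)),("rackfront",r.mean(0))):
    print(n,p[:2]@ex,p[:2]@ey)
g=pickle.load(open("side1.pkl","rb"))
uv=[[(746-454)/2.4+160-.4,200/2.4+120-.4]];d=ray(g,uv)[0];o=np.array(g["position"])
k=(b[2][0]-o[0])/d[0];print("blade bottom side",o+k*d)
E
```

```text
blade [[0.568, 0.0646, 0.09], [0.5707, 0.0418, 0.09], [0.5694, 0.0532, 0.09]]
shank [[0.4844, 0.0387, 0.086], [0.5627, 0.0526, 0.086]] 10.038536870277907
tray [[0.6539, 0.1277, 0.025], [0.6738, 0.0135, 0.025]]
rack [[0.5866, 0.2126, 0.108], [0.6282, -0.0159, 0.108]]
blade 0.5698447254476035 -0.047841335579714823
trayfront 0.6659046452726826 -0.04741095615504858
rackfront 0.6152097787256842 -0.010119063166413663
blade bottom side [0.56936544 0.05523757 0.03281512]
```

```bash
python3 - <<'E'
from h import *
import pickle
f=pickle.load(open("top1.pkl","rb"))
for n,p in(("blade",(261,343)),("sh1",(267,380)),("sh2",(274,420)),("sh3",(280,450))):
    u,v=p[0]/3.6+209.6,p[1]/3.6+124.6
    P=depthpts(f,[(a,b) for a in range(int(u)-2,int(u)+3) for b in range(int(v)-1,int(v)+2)]);print(n,np.sort(P[:,2])[-6:].round(3))
g=pickle.load(open("side1.pkl","rb"))
cv2.imwrite("pics/c3.png",np.clip(cv2.resize(g["color"][175:215,262:312],None,fx=12,fy=12,interpolation=cv2.INTER_CUBIC)*1.3,0,255).astype(np.uint8))
E
```

```text
blade [0.088 0.089 0.09  0.09  0.09  0.093]
sh1 [0.088 0.088 0.089 0.09  0.09  0.092]
sh2 [0.087 0.087 0.088 0.091 0.092 0.094]
sh3 [0.089 0.089 0.09  0.091 0.091 0.092]
```

View pics/c3.png

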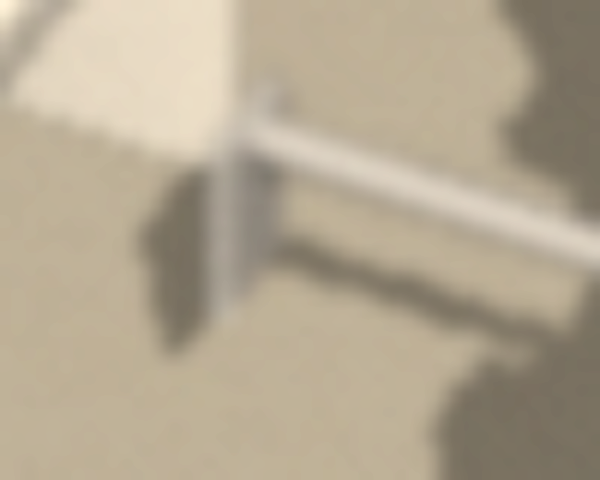

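The depth map reads 0.09 along both shank and blade, so the hook is level. The side crop shows the blade hanging freely at about (240,220). Lateral alignment with the tray is within 1 mm, so I'll insert it over the wall.

```bash
python3 -m creep '0 0 1.2 0 0 0; 2 0 1.2 0 0 0; 4 0 1.2 0 0 0; 6 0 1.2 0 0 0; 8 0 1.2 0 0 0; 10 0 1.2 0 0 0; 11.6 0 1.2 0 0 0; 12.6 0 1.2 0 0 0; 12.6 0 1.2 0 0 0; 12.6 0 1.2 0 0 0; 12.6 0 1.2 0 0 0'
python3 - <<'E'
from h import *
f=optics.grab_frame("top");cv2.imwrite("pics/c4.png",np.clip(cv2.resize(f["color"][130:250,225:320],None,fx=5,fy=5,interpolation=cv2.INTER_CUBIC)*1.3,0,255).astype(np.uint8))
E
```

```text
time_s: 5.45
ee_pos: [0.5439, 0.0508, 0.0653]
ee_rot: [0.996, 0.088, -0.001, 0.0]
ft_force: [1.1, 0.7, -1.6]
opening: 0.0277
grip_force: 45.0
```

View pics/c4.png

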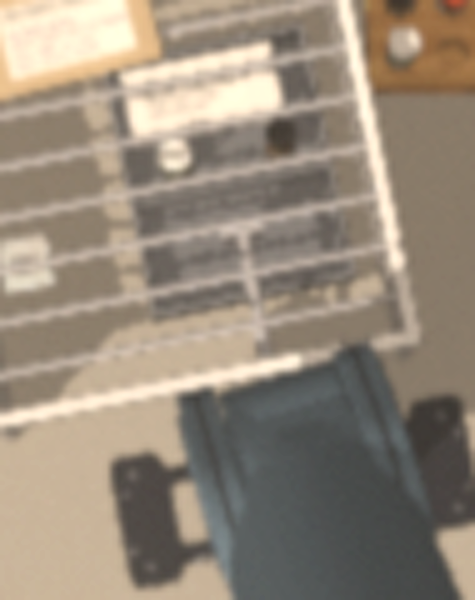

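The shank passes under the wires and the blade is at about (243,228). That puts it between the tray's front wall (y≈300) and cross wall (y≈195), centred sideways. Lowering now.

```bash
python3 -m creep '0 0 1 0 0 0; 0 0 2 0 0 0; 0 0 2.7 0 0 0; 0 0 2.7 0 0 0; 0 0 2.7 0 0 0; 0 0 2.7 0 0 0'
```

```text
time_s: 6.1
ee_pos: [0.5453, 0.0511, 0.0389]
ee_rot: [0.996, 0.088, 0.0, -0.0]
ft_force: [-0.3, -0.8, -1.4]
opening: 0.0277
grip_force: 45.0
```

```bash
python3 -m creep '-1 0 0 0 0 0; -1.6 0 0 0 0 0; -2 0 0 0 0 0; -2.3 0 0 0 0 0; -2.6 0 0 0 0 0; -3 0 0 0 0 0; -3.5 0 0 0 0 0; -4 0 0 0 0 0; -4.5 0 0 0 0 0; -5 0 0 0 0 0; -5.5 0 0 0 0 0; -6 0 0 0 0 0'
python3 -m creep '-0.5 0 0 0 0 0; -1 0 0 0 0 0; -1.5 0 0 0 0 0; -2 0 0 0 0 0; -2.5 0 0 0 0 0; -3 0 0 0 0 0; -3.5 0 0 0 0 0; -4 0 0 0 0 0; -4.4 0 0 0 0 0; -4.7 0 0 0 0 0; -5 0 0 0 0 0; -5 0 0 0 0 0'
python3 - <<'E'
from h import *
import pickle
f=optics.grab_frame("top");pickle.dump(f,open("top2.pkl","wb"));cv2.imwrite("pics/c5.png",np.clip(cv2.resize(f["color"][130:250,225:320],None,fx=5,fy=5,interpolation=cv2.INTER_CUBIC)*1.3,0,255).astype(np.uint8))
E
```

```text
time_s: 7.3
ee_pos: [0.4858, 0.0405, 0.0388]
ee_rot: [0.996, 0.088, 0.0, 0.0]
ft_force: [2.1, 0.2, -2.0]
opening: 0.0275
grip_force: 45.0
time_s: 8.5
ee_pos: [0.436, 0.0316, 0.0386]
ee_rot: [0.996, 0.088, -0.001, 0.0]
ft_force: [0.0, -0.3, -0.6]
opening: 0.0275
grip_force: 45.0
```

View pics/c5.png

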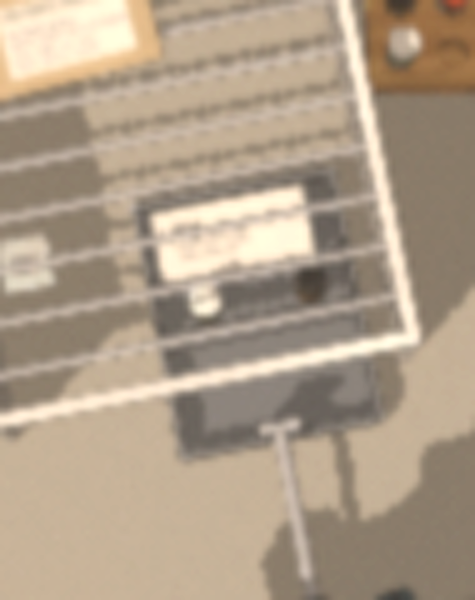

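The tray came out straight with the vials still standing. Its front corners are at (185,458) and (382,417), and the blade is on the wall at (278,428). Measuring how much further to pull.

```bash
python3 - <<'E'
from h import *
import pickle
f=pickle.load(open("top2.pkl","rb"))
A=lambda p:[[x/5+225-.4,y/5+130-.4] for x,y in p]
ex=np.array([np.cos(.177),np.sin(.177)])
for p,z in(((185,458),.025),((382,417),.025),((280,428),.05)):print((onplane(f,A([p]),z)[0,:2]@ex).round(4))
# tray face from first picture compared with the blade contact
E
```

```text
0.5809
0.5823
0.5857
```

```bash
python3 -m creep '-0.4 0 0 0 0 0; -0.8 0 0 0 0 0; -1.2 0 0 0 0 0; -1.6 0 0 0 0 0; -2 0 0 0 0 0; -2.4 0 0 0 0 0; -2.7 0 0 0 0 0; -2.9 0 0 0 0 0; -2.9 0 0 0 0 0; -2.9 0 0 0 0 0; -2.9 0 0 0 0 0'
python3 - <<'E'
from h import *
import pickle
to([.41,0.03,.039],.177)
f=optics.grab_frame("top");pickle.dump(f,open("top3.pkl","wb"));cv2.imwrite("pics/c6.png",np.clip(cv2.resize(f["color"][140:260,225:320],None,fx=5,fy=5,interpolation=cv2.INTER_CUBIC)*1.3,0,255).astype(np.uint8))
E
```

```text
time_s: 9.65
ee_pos: [0.4076, 0.0265, 0.0386]
ee_rot: [0.996, 0.088, -0.001, 0.0]
ft_force: [0.7, -0.1, -1.3]
opening: 0.0274
grip_force: 45.0
t 9.65 tcp [0.4076 0.0265 0.0386] yaw 0.1767 zaxis [-1.3e-03 -3.0e-04 -1.0e+00] F [ 0.67 -0.08 -1.28] op 0.02741708423352861 44.99813586473465
shift cm [ 0.3  -0.3  -0.04] rz -0.0003
```

View pics/c6.png

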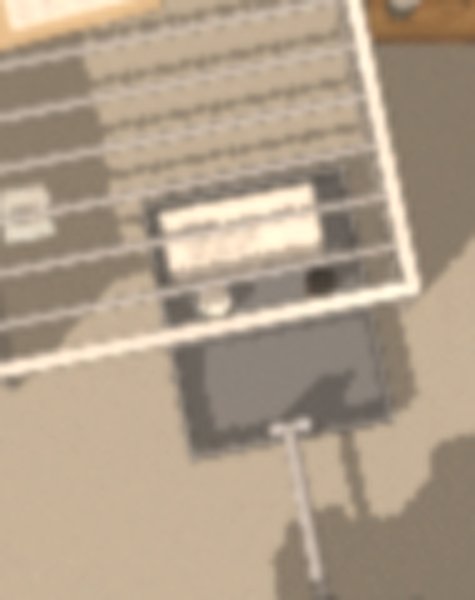

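The tray's front corners are now at (195,458) and (392,415) and the vials are upright. I'll ease the blade off the wall, lift, and swing it clear to the right.

```bash
python3 -m creep '0.4 0 0 0 0 0; 0.8 0 0 0 0 0; 0.8 0 0 0 0 0; 0.8 0 -1 0 0 0; 0.8 0 -2.5 0 0 0; 0.8 0 -4 0 0 0; 0.8 0 -5 0 0 0; 0.8 0 -5 0 0 0; 0.8 0 -5 0 0 0'
python3 -m creep '0 2 0 0 0 0; 0 5 0 0 0 0.06; 0 8 0 0 0 0.12; 0 11 0 0 0 0.18; 0.2 14 0 0 0 0.217; 0.4 17 0 0 0 0.217; 0.4 19.2 0 0 0 0.217; 0.4 19.2 0 0 0 0.217; 0.4 19.2 0 0 0 0.217; 0.4 19.2 0 0 0 0.217'
python3 - <<'E'
from h import *
import pickle
to([.453,-.16,.0285],-.04)
f=optics.grab_frame("top");cv2.imwrite("pics/c7.png",np.clip(cv2.resize(f["color"][140:260,225:375],None,fx=5,fy=5,interpolation=cv2.INTER_CUBIC)*1.3,0,255).astype(np.uint8));pickle.dump(f,open("top4.pkl","wb"))
E
```

```text
time_s: 10.6
ee_pos: [0.4161, 0.028, 0.0888]
ee_rot: [0.996, 0.088, 0.0, 0.0]
ft_force: [1.0, 0.8, -1.0]
opening: 0.0276
grip_force: 45.0
time_s: 11.6
ee_pos: [0.4533, -0.1588, 0.0882]
ee_rot: [1.0, -0.019, -0.001, -0.0]
ft_force: [-0.4, -0.0, -1.0]
opening: 0.0276
grip_force: 45.0
t 11.6 tcp [ 0.4533 -0.1588  0.0882] yaw -0.0386 zaxis [-0.0013  0.001  -1.    ] F [-0.41 -0.03 -0.97] op 0.02756741081558816 44.99823594465852
shift cm [-0.02  0.12  5.97] rz 0.0014
```

View pics/c7.png

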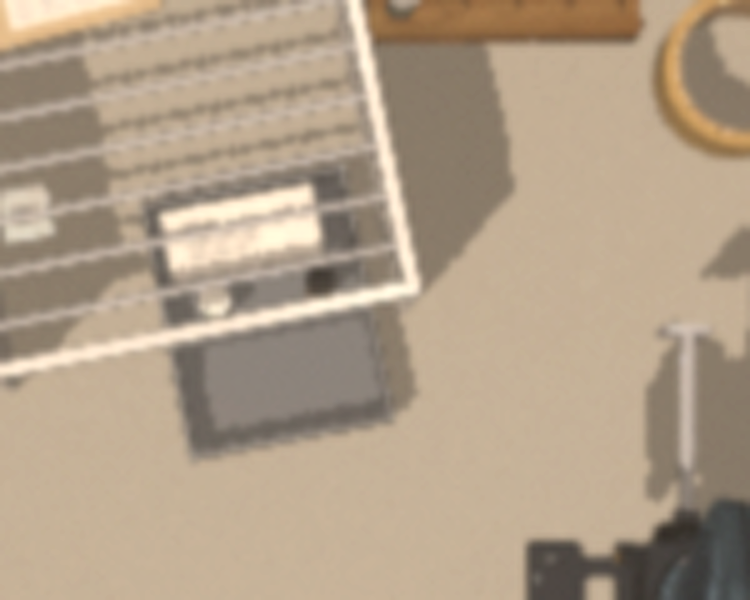

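The tray stands free, with front corners at (195,458) and (392,415) and both vial caps round at (213,300) and (320,278). The hook is well clear, with its blade at (687,331). Lowering and releasing.

```bash
python3 -m creep '0 0 2 0 0 0; 0 0 4 0 0 0; 0 0 5.2 0 0 0; 0 0 5.7 0 0 0; 0 0 6.05 0 0 0; 0 0 6.05 0 0 0; 0 0 6.05 0 0 0; 0 0 6.05 0 0 0'
python3 -m creep '0 0 0 0 0 0; 0 0 0 0 0 0; 0 0 0 0 0 0; 0 0 0 0 0 0; 0 0 0 0 0 0; 0 0 0 0 0 0; 0 0 0 0 0 0; 0 0 0 0 0 0' 1
python3 -m creep '0 0 -2 0 0 0; 0 0 -5 0 0 0; 0 0 -9 0 0 0; 0 3 -13 0 0 0; -1 7 -14 0 0 0; -2 11 -14 0 0 0; -3 15 -14 0 0 0; -3 18 -14 0 0 0; -3 18 -14 0 0 0; -3 18 -14 0 0 0' 1
python3 - <<'E'
from h import *
f=optics.grab_frame("top");cv2.imwrite("pics/c8.png",np.clip(cv2.resize(f["color"][140:290,225:385],None,fx=4,fy=4,interpolation=cv2.INTER_CUBIC)*1.3,0,255).astype(np.uint8))
ex=np.array([np.cos(.177),np.sin(.177)])
A=lambda p:[[x/5+225-.4,y/5+140-.4] for x,y in p]
for p,z in(((195,458),.025),((392,415),.025),((412,290),.108),((0,371),.108)):print((onplane(f,A([p]),z)[0,:2]@ex).round(4))
E
```

```text
time_s: 12.45
ee_pos: [0.4542, -0.1604, 0.0287]
ee_rot: [1.0, -0.02, 0.0, 0.0]
ft_force: [0.2, -0.2, -1.6]
opening: 0.0274
grip_force: 45.0
time_s: 13.25
ee_pos: [0.4538, -0.1602, 0.0282]
ee_rot: [1.0, -0.02, -0.0, 0.0]
ft_force: [0.1, -0.2, 0.4]
opening: 0.0876
grip_force: 0.0
time_s: 14.25
ee_pos: [0.4163, -0.3389, 0.168]
ee_rot: [1.0, -0.021, -0.0, -0.0]
ft_force: [0.8, 0.8, 0.4]
opening: 0.088
grip_force: 0.0
0.5517
0.5543
0.6152
0.6147
```

View pics/c8.png

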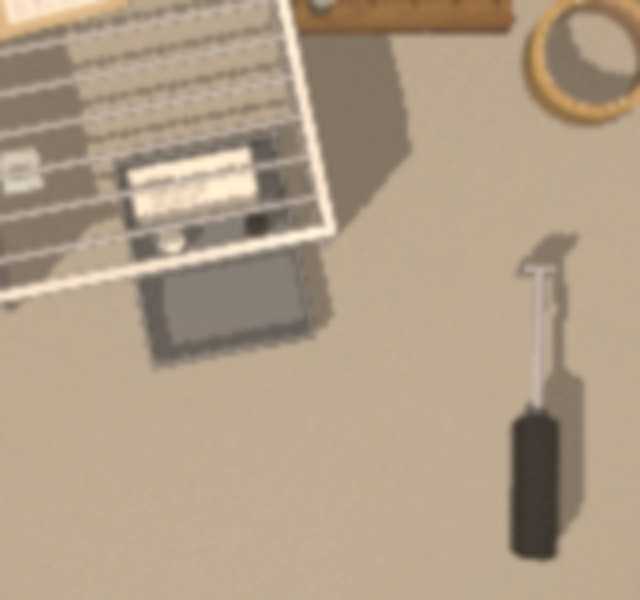

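The hook stands on the table at (535,485), well clear of the tray. The tray's lip is about 56 mm in front of the rack, and the vials are upright.

```bash
python3 -c "
from h import *
print(workorder.sign_off())"
```

```text
the job is handed in; nothing more can be done
None
```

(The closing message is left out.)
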